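Return the parts tray to the locked kit case

ROBOT

A 6-joint arm with a two-finger parallel gripper is mounted at the origin on the work surface. World frame = base frame: x ahead of the robot, y to its left, z up, the work surface at z = 0. Lengths are in m, angles in rad, forces in N, time in s.
With the tool pointing down it reaches from about 0.35 to 0.975 m from the base axis. Payload 4.9 kg.
Tool frame: the origin (TCP) lies at the very end of the fingers, on their centre line; the grasp point (between the pads) lies 19 mm behind it; z points along the fingers, y is the line along which they close (so a half turn about z gives the same grasp; the last joint's range is limited). The gripper opens to 85 mm and grips with 20 to 120 N. Pads are 22 mm wide; open, the fingers measure 114 mm over their backs; the gripper's body (76 mm by 85 mm) begins 54 mm behind the grasp point. The pads swing forward as they close: fully open they stand 13 mm farther back than shut.
Start: joints at [-1.295, 0.053, 1.613, -0, 1.476, -0.119], TCP at [0.24, -0.577, 0.231] pointing down, gripper open.
Joint ranges: [-3.01, 3.01], [-1.01, 2.22], [0.06, 2.58], [-1.02, 4.17], [0.09, 2.62], [-3.14, 3.14]. Speed limits (rad/s): [2.57, 2.57, 3.14, 3.14, 3.14, 3.14].

INTERFACE

Orientations are given as a rotation vector (axis times angle).
In Python, from station import ctrl gives the robot as it stands. The module is installed in compiled form; this text tells all that it offers.
- The arm moves only by the tool jog_arm, never from a script. Its argument "steps" is a list of rows, each an object with "delta_rot": the turn, a rotation vector about the tool's x, y, z in degrees, a list of three; "linear": the shift along the tool's x, y, z in m, a list of three; "grip": the finger opening in m, from 0 to 0.0854. In form: [{"delta_rot": [rx, ry, rz], "linear": [x, y, z], "grip": grip}, ...]. A call has 1 to 10 rows; each row shifts and turns the commanded pose from where the row before left it, along the tool's axes as they then stand; what a row does not reach is not made up. A row lasts 1/10 s, in which the tool goes at most 50 mm and 8.59 degrees, less where a joint would pass 70% of its speed; a pose out of reach is approached as far as the arm can. A call with a gripper value outside its range is refused whole. The fingers move at their own pace and stop on an object; "newtons" is the grip in N (left out, the last holds). Time passes only in rows, so rows that do not move let the fingers close. It gives the time, the measured TCP pose, the force, the opening and the grip force at its end, in the units of the state.
- ctrl.get_obs(): the state, without advancing time (a new reading comes with each control period).
- ctrl.get_image(name): name is "scene" or "top" or "wrist"; returns (picture, depth): 480x640x3 uint8, red, green, blue; 480x640 float32, m along the optical axis (not along the pixel's ray), 0 where there is no reading.
- ctrl.camera_info(name): a dict with "camera_matrix" (3x3 intrinsics, pixels), "distortion" ([k1, k2, p1, p2, k3] as OpenCV has them; the pictures are not rectified), "R" (3x3) and "t" (3): a world point X has camera coordinates R X + t; the wrist camera has in their place "T_tool_cam" (4x4, takes a point from camera to tool coordinates, whose origin is the TCP and whose axes are the flange's). Camera axes: x right, y down, z forward; pixel columns grow to the right and rows downward; lengths in m; the calibration is good to about 2 mm. A picture is of the moment at which its call begins: read the wrist's pose just before it. camera_info takes no time and is no camera call.
- ctrl.finish_job(): hands the job in; it is judged then, once.
The state is a dict: "t": time; "q": joint angles; "dq": joint speeds; "effort": joint torques, N m; "tool_pos": TCP position; "tool_rot": TCP orientation; "contact_force": force on the tool from outside, world axes, zero at the start; "wrist_torque": the same for the moment, N m; "opening": finger opening in m; "grip_force": force on a finger pad.
Only numpy, scipy, OpenCV 4.12 (cv2) and the standard library are available. Lean on these libraries where they do the work, as an engineer would, in place of code of your own. Each camera call takes 0.05 s, during which the arm holds its last target. There are 200 camera calls.

TASK

Put the loose parts tray back in the robotics kit case: slide the catch on the case's front aside to free the lid, swing the lid right back by its handle so that it stands open, then carry the tray level by its bar handle and lower it onto the tray already in the case until all four corner lugs have dropped home in the lower tray's corner sockets; let go only once it is down. Leave the case open with the catch slid aside, and do not disturb the other things on the bench.

Things in the scene. Friction and masses are not known exactly. Their poses are not given: they have to be found in the camera images.
- case: The kit case: a red clamshell plastic case, 190 mm deep (x), 270 mm wide (y), 108 mm high when shut (lower half 72, lid 36; walls 4 mm). It stands fast on the bench, left or right of the middle, the loose tray on the other side. Origin: centre of its underside. x runs from its front (catch and handle) to its hinge, y along the hinge line, z up
- lid_hinge (a point): Fixed point on the case: the middle of the lid's hinge line, on the case's far edge, 72 mm above the bench and 98 mm behind the case's centre. Axes are the case's
- lid (a joint): Lid angle about the hinge line, rad: 0 shut, grows as the front edge rises, stop at 1.8. A stiff hinge: the lid stays where it is left; about 4 N at the handle moves it. It cannot rise while the catch's hook lies over the lid's tongue
- lid_handle (a point): Middle of the grip of the lid's black bow handle: a round bar 12 mm thick, 84 mm long along the case's y, 36 mm in front of the lid's front face (30 mm free between), joined to it at both ends. Shut: 90 mm above the bench (18 above the hinge line), 229 mm in front of the hinge line, nothing beneath. Moves with the lid; axes are the lid's, and the case's when shut
- catch (a joint): Sliding hook catch on the case's front, m: 0 hooked over the lid's tongue, grows along the case's +y, stop at 0.025; the tongue is free from 0.016 on. Starts within 3 mm of hooked. About 2 N of friction; stays where it is left
- catch_tab (a point): Middle of the upper part of the catch's upright steel finger tab, 12 mm wide (y) and 16 mm deep (x), flat sides facing the case's +y and -y. Its top is 16 mm above this point, wider parts of the slide begin 28 mm below it. 25 mm in front of the case's front face, 84 mm above the bench; hooked, it lies 88 mm to the +y side of the case's middle. Axes are the case's
- lower_tray (a point): Fixed point: middle of the grey tray in the case, level with its rim and socket mouths, 44 mm above the bench. That tray is 150 mm (x) by 220 mm (y); each corner has an 18 mm square socket 13 mm deep, centred 62 mm in x and 97 mm in y from this point. To the case's walls 16 mm (x) and 21 mm (y) are free. Axes are the case's
- tray_grip (a point): Middle of the loose tray's bar handle: flat-sided, 10 mm wide (y), 14 mm high, 130 mm long along the tray's x over its middle, on posts 60 mm either side; 60 mm above the lug tips, 13 mm above the rim; 18 mm free below the bar, then a low partition. Axes are the tray's. With the tray home this point is 48 mm above lower_tray
- parts_tray: The loose grey parts tray: 150 mm (x) by 220 mm (y), rim 47 mm above the lug tips, 0.3 to 0.6 kg. Beneath the corners four round tapered lugs, 15 mm across at the root, 9 at the tip, 12 mm long, 62 mm in x and 97 mm in y from the middle. Fits either way round. It starts standing on its lugs. Origin: under the middle, level with the lug tips
- screwdriver: Bystander, not to be moved: screwdriver 170 mm long lying between case and tray; origin at the middle of its underside
- wheel: Bystander, not to be moved: rubber robot wheel; origin at the middle of its underside
- multimeter: Bystander, not to be moved: hand multimeter; origin at the middle of its underside
- screw_jar: Bystander, not to be moved: jar of screws; origin at the middle of its underside
- controller: Bystander, not to be moved: controller brick; origin at the middle of its underside
- parts_bin: Bystander, not to be moved: small open parts bin; origin at the middle of its underside
- battery_pack: Bystander, not to be moved: battery pack; origin at the middle of its underside

How it is judged:
By the outcome, as a careful person would: the job done as asked, in the order asked, and still so for the second after the job is handed in, with the robot touching nothing.
It also fails if it takes over 72 s, if anything falls off the work surface, if the arm or the gripper's body presses on something with over 40 N, if the wrist force passes 120 N, or if a joint passes its speed limit or range.

## Working session

There is one attempt and no reset: what is moved stays moved. The work goes in short steps, Python scripts to look and compute and a tool call to move; the robot and the scene stay as the last step left them, time stands still between calls to the robot, and variables do not carry over. Pictures are saved under pics/ and viewed, at most 10 in all, crops included, and the job is handed in when it is done.

Besides the shell and the picture viewer there is one more tool, called after "Call:" by a JSON object that holds its "name" and its "arguments". jog_arm: Moves the arm, as the interface text tells. Its arguments: {"type":"object","properties":{"steps":{"type":"array"},"newtons":{"type":"number"}},"required":["steps"]}

```bash
mkdir -p pics; python3 - <<'E'
from station import ctrl
import cv2,numpy as np
o=ctrl.get_obs();print({k:np.round(v,3) for k,v in o.items()})
for n in("scene","top"):
    im,d=ctrl.get_image(n);cv2.imwrite(f"pics/{n}0.png",im[:,:,::-1]);np.save(f"{n}0.npy",d);np.save(f"{n}0i.npy",im)
    c=ctrl.camera_info(n);print(n,{k:np.round(v,4).tolist() for k,v in c.items()},(d>0).mean())
print(ctrl.camera_info("wrist"))
E
```

```text
{'t': np.float64(0.0), 'q': array([-1.295,  0.053,  1.614, -0.   ,  1.476, -0.119]), 'dq': array([ 0.   ,  0.001, -0.001, -0.   ,  0.001,  0.   ]), 'effort': array([-1.0000e-03, -3.9369e+01, -3.7018e+01, -0.0000e+00,  7.0000e-03,
        0.0000e+00]), 'tool_pos': array([ 0.24 , -0.576,  0.23 ]), 'tool_rot': array([-3.079, -0.616,  0.   ]), 'contact_force': array([0.062, 0.003, 0.097]), 'wrist_torque': array([ 0.005, -0.037,  0.029]), 'grip_force': np.float64(0.0), 'opening': np.float64(0.085)}
scene {'camera_matrix': [[507.3791, 0.0, 309.4906], [0.0, 507.3791, 233.0647], [0.0, 0.0, 1.0]], 'distortion': [-0.1308, 0.0, 0.0, 0.0, 0.0], 'R': [[0.6525, 0.7576, 0.0164], [0.4285, -0.351, -0.8326], [-0.6251, 0.5503, -0.5536]], 't': [-0.37, -0.1643, 1.8777]} 0.9803092447916667
top {'camera_matrix': [[538.2402, 0.0, 314.6669], [0.0, 538.2402, 246.9912], [0.0, 0.0, 1.0]], 'distortion': [0.0114, 0.0, 0.0, 0.0, 0.0], 'R': [[0.0207, -0.9998, -0.0059], [-0.9782, -0.0191, -0.2067], [0.2065, 0.01, -0.9784]], 't': [0.0138, 0.5584, 1.3844]} 0.995830078125
{'camera_matrix': array([[391.36418636,   0.        , 315.03920759],
       [  0.        , 391.36418636, 238.82249439],
       [  0.        ,   0.        ,   1.        ]]), 'distortion': array([-0.01890487,  0.        ,  0.        ,  0.        ,  0.        ]), 'T_tool_cam': array([[-1.45839280e-04, -9.51634936e-01, -3.07231064e-01,
         7.98269712e-02],
       [ 9.99999789e-01,  5.57695259e-05, -6.47432834e-04,
        -2.17061819e-04],
       [ 6.33253835e-04, -3.07231093e-01,  9.51634727e-01,
        -1.43202032e-01],
       [ 0.00000000e+00,  0.00000000e+00,  0.00000000e+00,
         1.00000000e+00]])}
```

View pics/top0.png

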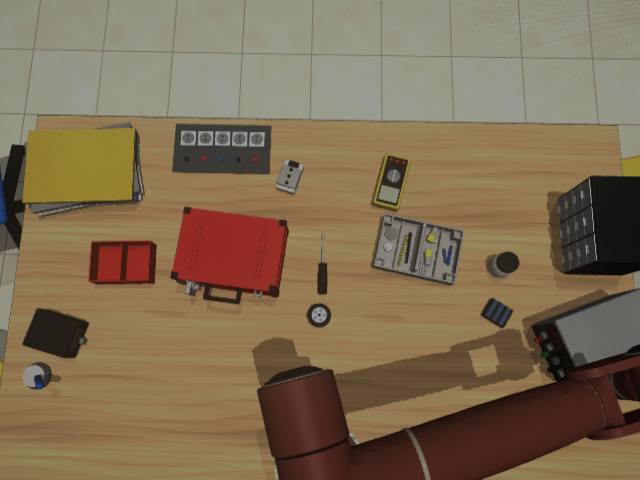

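View pics/scene0.png

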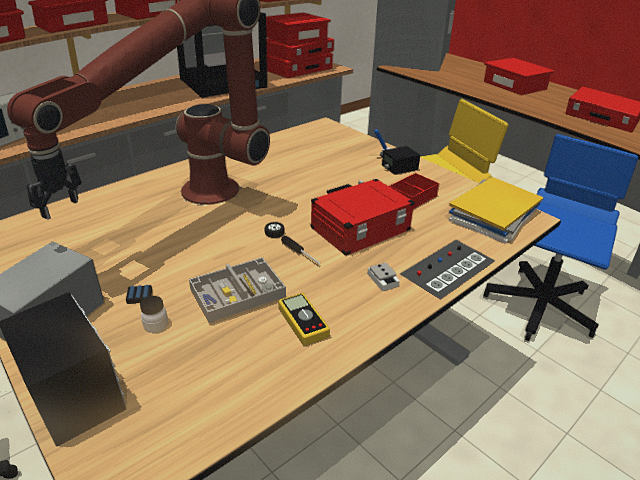

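The top view shows the red case at about (232,250), with its front and handle (222,295) toward the robot and the catch at about (192,287). The loose tray is at (418,248), the screwdriver at (322,265) and the wheel at (318,315). The scene view agrees.

```bash
cat > h.py <<'E'
import numpy as np,cv2
from station import ctrl
from scipy.spatial.transform import Rotation as Ro
def cam(n,o=None):
    c=ctrl.camera_info(n);K,D=np.array(c["camera_matrix"]),np.array(c["distortion"])
    if n=="wrist":
        T=np.eye(4);T[:3,:3]=Ro.from_rotvec(o["tool_rot"]).as_matrix();T[:3,3]=o["tool_pos"]
        T=T@c["T_tool_cam"];R=T[:3,:3].T;t=-R@T[:3,3]
    else: R,t=np.array(c["R"]),np.array(c["t"])
    return K,D,R,t
def rays(uv,C):
    K,D,R,t=C
    p=cv2.undistortPoints(np.asarray(uv,np.float64).reshape(-1,1,2),K,D)[:,0]
    return -R.T@t,np.c_[p,np.ones(len(p))]@R
def onplane(uv,z,C):
    c,d=rays(uv,C);return c+d*((z-c[2])/d[:,2])[:,None]
def cloud(dep,C):
    v,u=np.mgrid[:480,:640];c,d=rays(np.c_[u.ravel(),v.ravel()],C)
    return (c+d*dep.reshape(-1,1)).reshape(480,640,3)
def proj(X,C):
    K,D,R,t=C;return cv2.projectPoints(np.asarray(X,float).reshape(-1,3),cv2.Rodrigues(R)[0],t,K,D)[0][:,0]
def rect(P):
    (c,s,a)=cv2.minAreaRect((P[:,:2]*1000).astype(np.float32));return np.round(c,1),np.round(s,1),round(a,2)
E
python3 - <<'E'
from h import *
C=cam("top");im=np.load("top0i.npy");d=np.load("top0.npy");X=cloud(d,C)
bench=(np.abs(X[...,2])<.01);print("benchz",X[bench][:,2].mean(),X[bench][:,2].std())
hsv=cv2.cvtColor(im,cv2.COLOR_RGB2HSV)
v,u=np.mgrid[:480,:640]
def big(m):
    n,l,s,_=cv2.connectedComponentsWithStats(m.astype(np.uint8));k=1+np.argmax(s[1:,4]);return l==k
def outline(m,z):
    c=max(cv2.findContours(m.astype(np.uint8),cv2.RETR_EXTERNAL,cv2.CHAIN_APPROX_NONE)[0],key=cv2.contourArea)
    return onplane(c.reshape(-1,2),z,C)
reg=(u>165)&(u<300)&(v>195)&(v<312)
m=big(reg&(X[...,2]>.099)&(X[...,2]<.118));print("lid z",np.median(X[m][:,2]),m.sum());print(rect(outline(m,.108)))
reg=(u>360)&(u<475)&(v>205)&(v<295)
m=big(reg&(X[...,2]>.025)&(X[...,2]<.08)); print("tray",np.percentile(X[m][:,2],[5,50,95,99]));print(rect(outline(m,.047)))
s=(u>165)&(u<300)&(v>270)&(v<312)&(X[...,2]>.05)&(hsv[...,1]<70)
print("silver",[ (int(a),int(b),X[b,a].round(3).tolist()) for b,a in zip(*np.nonzero(s))][::6])
for n,r in dict(wheel=(300,335,300,330),driver=(312,332,230,295),bin=(85,160,238,286),meter=(370,412,150,212),ctrlr=(270,305,155,195),batt=(478,515,295,330),jar=(485,522,246,280)).items():
    q=(u>r[0])&(u<r[1])&(v>r[2])&(v<r[3])&(X[...,2]>.008);p=X[q];print(n,p.min(0).round(3),p.max(0).round(3))
E
```

```text
benchz 7.809934679221266e-05 0.0032800846876761265
lid z 0.10824765636711242 7638
(array([537.6, 246.9]), array([273.3, 198.5]), 83.24)
tray [0.02730474 0.04171153 0.06642301 0.07005624]
(array([ 562.3, -254.3]), array([221.3, 157.4]), 78.25)
silver [(185, 281, [0.454, 0.357, 0.093]), (191, 281, [0.454, 0.34, 0.101]), (189, 282, [0.453, 0.348, 0.089]), (187, 283, [0.449, 0.351, 0.096]), (193, 283, [0.45, 0.338, 0.089]), (189, 284, [0.447, 0.347, 0.092]), (195, 284, [0.452, 0.339, 0.059]), (187, 285, [0.444, 0.352, 0.092]), (193, 285, [0.445, 0.338, 0.086]), (199, 285, [0.45, 0.33, 0.052]), (190, 286, [0.443, 0.345, 0.086]), (196, 286, [0.447, 0.337, 0.057]), (189, 287, [0.439, 0.346, 0.094]), (196, 287, [0.445, 0.338, 0.052]), (189, 288, [0.436, 0.345, 0.098]), (195, 288, [0.442, 0.34, 0.052]), (189, 289, [0.433, 0.345, 0.098]), (198, 289, [0.439, 0.331, 0.058]), (190, 290, [0.431, 0.342, 0.096]), (187, 291, [0.428, 0.349, 0.099]), (260, 291, [0.434, 0.164, 0.083]), (192, 292, [0.429, 0.342, 0.073]), (261, 292, [0.434, 0.164, 0.059]), (193, 293, [0.428, 0.344, 0.055]), (190, 294, [0.422, 0.345, 0.083]), (259, 294, [0.426, 0.166, 0.082]), (258, 295, [0.424, 0.169, 0.079])]
wheel [ 0.26  -0.025  0.008] [0.418 0.057 1.47 ]
driver [ 0.26  -0.012  0.008] [0.612 0.031 1.47 ]
bin [0.26  0.011 0.008] [0.58  0.657 1.47 ]
meter [ 0.26  -0.239  0.008] [0.846 0.011 1.47 ]
ctrlr [0.26  0.011 0.008] [0.83 0.14 1.47]
batt [ 0.26  -0.513  0.008] [0.443 0.011 1.47 ]
jar [ 0.26  -0.538  0.008] [0.571 0.011 1.47 ]
```

Call:
{"name": "jog_arm", "arguments": {"steps": [{"delta_rot":[0,0,7.35],"linear":[0,0,-0.01],"grip":0.085},{"delta_rot":[0,0,7.35],"linear":[0,0,-0.02],"grip":0.085},{"delta_rot":[0,0,7.35],"linear":[0,0,-0.02],"grip":0.085},{"delta_rot":[0,0,7.35],"linear":[0,0,-0.02],"grip":0.085},{"delta_rot":[0,0,0],"linear":[0.0127,-0.04,0],"grip":0.085},{"delta_rot":[0,0,0],"linear":[0.0127,-0.04,0],"grip":0.085},{"delta_rot":[0,0,0],"linear":[0.0127,-0.04,0],"grip":0.085},{"delta_rot":[0,0,0],"linear":[0.0127,-0.04,0],"grip":0.085},{"delta_rot":[0,0,0],"linear":[0.0127,-0.04,0],"grip":0.085},{"delta_rot":[0,0,0],"linear":[0.0127,-0.04,0],"grip":0.085}]}}

```text
t: 1.1
tool_pos: [0.3446, -0.3458, 0.3007]
tool_rot: [-3.135, 0.186, 0.001]
contact_force: [2.0, -0.6, -0.4]
opening: 0.0851
grip_force: 0.0
```

Call:
{"name": "jog_arm", "arguments": {"steps": [{"delta_rot":[0,0,0],"linear":[0.0127,-0.043,0],"grip":0.085},{"delta_rot":[0,0,0],"linear":[0.0127,-0.043,0],"grip":0.085},{"delta_rot":[0,0,0],"linear":[0.0127,-0.043,0],"grip":0.085},{"delta_rot":[0,0,0],"linear":[0.0127,-0.043,0],"grip":0.085},{"delta_rot":[0,0,0],"linear":[0.0127,-0.043,0],"grip":0.085},{"delta_rot":[0,0,0],"linear":[0.0127,-0.043,0],"grip":0.085},{"delta_rot":[0,0,0],"linear":[0,-0.044,0],"grip":0.085},{"delta_rot":[0,0,0],"linear":[0,-0.044,0],"grip":0.085},{"delta_rot":[0,0,0],"linear":[0,-0.044,0],"grip":0.085},{"delta_rot":[0,0,0],"linear":[0,-0.044,0],"grip":0.085}]}}

```text
t: 2.1
tool_pos: [0.4709, 0.0763, 0.3009]
tool_rot: [3.136, -0.186, -0.0]
contact_force: [1.2, 0.3, -0.4]
opening: 0.0846
grip_force: 0.0
```

Call:
{"name": "jog_arm", "arguments": {"steps": [{"delta_rot":[0,0,0],"linear":[0,-0.044,0],"grip":0.085},{"delta_rot":[0,0,0],"linear":[0,-0.044,0],"grip":0.085},{"delta_rot":[0,0,0],"linear":[0,-0.04,0],"grip":0.085},{"delta_rot":[0,0,0],"linear":[0,-0.02,0],"grip":0.085},{"delta_rot":[0,0,0],"linear":[0,0,0],"grip":0.06},{"delta_rot":[0,0,0],"linear":[0,0,0],"grip":0.03}]}}

```text
t: 2.7
tool_pos: [0.4885, 0.2212, 0.3007]
tool_rot: [3.135, -0.185, -0.002]
contact_force: [0.7, -0.6, 0.5]
opening: 0.0585
grip_force: 0.0
```

```bash
python3 - <<'E'
from h import *
o=ctrl.get_obs();im,d=ctrl.get_image("wrist");C=cam("wrist",o)
cv2.imwrite("pics/w1.png",im[:,:,::-1]);np.savez("w1.npz",im=im,d=d,p=o["tool_pos"],r=o["tool_rot"])
X=cloud(d,C)
m=((X[...,2]>.098)&(X[...,2]<.118)&(d>0)).astype(np.uint8)
n,l,s,_=cv2.connectedComponentsWithStats(m);k=1+np.argmax(s[1:,4]);m=(l==k).astype(np.uint8)
print("lidz",np.median(X[m>0][:,2]))
c=max(cv2.findContours(m,cv2.RETR_EXTERNAL,cv2.CHAIN_APPROX_NONE)[0],key=cv2.contourArea).reshape(-1,2)
P=onplane(c,.108,C);print(rect(P));P=P[:,:2]
a=np.radians(-6.76);ex=np.array([np.cos(a),np.sin(a)]);ey=np.array([-np.sin(a),np.cos(a)])
Q=np.c_[P@ex,P@ey];np.save("q.npy",Q)
mx=Q.max(0);mn=Q.min(0);print(mn,mx)
mid=(mx+mn)/2
def line(sel,i):
    A=Q[sel];j=1-i;k=np.polyfit(A[:,j],A[:,i],1);r=A[:,i]-np.polyval(k,A[:,j]);g=abs(r)<.003;k=np.polyfit(A[g,j],A[g,i],1);return np.degrees(np.arctan(k[0])),np.polyval(k,mid[j]),g.sum()
t=lambda j:abs(Q[:,j]-mid[j])<(.1,.08)[0 if j else 1]
for nm,i,v in(("xmin",0,mn[0]),("xmax",0,mx[0]),("ymin",1,mn[1]),("ymax",1,mx[1])):
    print(nm,line((abs(Q[:,i]-v)<.015)&t(1-i),i))
print("TCP in case-yaw",o["tool_pos"][:2]@ex,o["tool_pos"][:2]@ey)
E
```

```text
lidz 0.10865793209691535
(array([542.9, 246.2]), array([272.5, 191.7]), 83.27)
[0.41416455 0.17215767] [0.60604348 0.44456669]
xmin (np.float64(-0.014652470665881788), np.float64(0.415819823859225), np.int64(223))
xmax (np.float64(0.09652463216696404), np.float64(0.6044373347715967), np.int64(259))
ymin (np.float64(-0.2928805432208563), np.float64(0.17435153736344172), np.int64(196))
ymax (np.float64(-0.06251353950236381), np.float64(0.4429854068194675), np.int64(194))
TCP in case-yaw 0.4590218200160469 0.2771669398971995
```

View pics/w1.png

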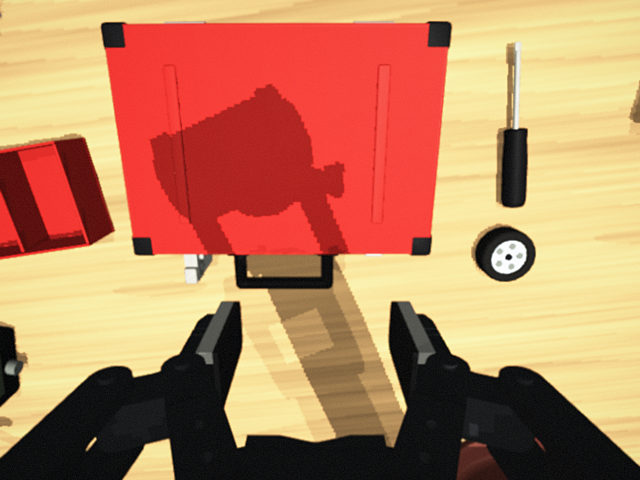

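The lid outline fits the given 190 x 270 size, with case yaw about -6.75°. The silver catch tab top is at about (191,272) and the black bow handle bar is at about (284,283).

```bash
python3 - <<'E'
from h import *
z=np.load("w1.npz");o=dict(tool_pos=z["p"],tool_rot=z["r"]);C=cam("wrist",o);im=z["im"];X=cloud(z["d"],C)
a=np.radians(-6.76);B=np.array([[np.cos(a),np.sin(a),0],[-np.sin(a),np.cos(a),0],[0,0,1]])
org=np.array([.5101,.3087,0])
hsv=cv2.cvtColor(im,cv2.COLOR_RGB2HSV)
W=X@B.T-org
s=np.zeros((480,640),bool);s[250:290,175:215]=1
s&=(hsv[...,1]<60)&(hsv[...,2]>90)
for v in range(252,288,3): print(v,[(u,*np.round(W[v,u]*1000).astype(int)) for u in range(180,212,4) if s[v,u]])
h=np.zeros((480,640),bool);h[252:292,228:342]=1;h&=(hsv[...,2]<60)&(abs(W[...,2]-.09)<.02)
print("handle",W[h].min(0),W[h].max(0),np.median(W[h],0)); 
g=h&(W[...,0]<-.122);print(np.percentile(W[g][:,:2],[2,50,98],axis=0))
print(proj((np.array([[-.12,.088,.1],[-.131,0,.096]])+org)@B,C))
E
```

```text
252 []
255 [(184, np.int64(-101), np.int64(94), np.int64(94)), (188, np.int64(-100), np.int64(90), np.int64(96)), (192, np.int64(-100), np.int64(86), np.int64(96)), (196, np.int64(-100), np.int64(82), np.int64(96)), (200, np.int64(-104), np.int64(81), np.int64(87)), (208, np.int64(-115), np.int64(82), np.int64(58))]
258 [(184, np.int64(-103), np.int64(94), np.int64(96)), (188, np.int64(-103), np.int64(90), np.int64(97)), (192, np.int64(-104), np.int64(86), np.int64(96)), (196, np.int64(-104), np.int64(83), np.int64(95)), (200, np.int64(-112), np.int64(86), np.int64(73)), (204, np.int64(-113), np.int64(83), np.int64(70))]
261 [(184, np.int64(-143), np.int64(128), np.int64(2)), (188, np.int64(-107), np.int64(91), np.int64(94)), (192, np.int64(-107), np.int64(87), np.int64(95)), (196, np.int64(-107), np.int64(83), np.int64(95))]
264 [(188, np.int64(-110), np.int64(91), np.int64(95)), (192, np.int64(-110), np.int64(87), np.int64(95)), (196, np.int64(-110), np.int64(84), np.int64(94)), (208, np.int64(-124), np.int64(82), np.int64(60))]
267 [(188, np.int64(-112), np.int64(90), np.int64(98)
[... 578 characters left out ...]
01)), (192, np.int64(-120), np.int64(86), np.int64(101)), (196, np.int64(-120), np.int64(83), np.int64(100))]
279 [(188, np.int64(-123), np.int64(90), np.int64(101)), (192, np.int64(-123), np.int64(87), np.int64(100)), (196, np.int64(-124), np.int64(83), np.int64(100))]
282 [(188, np.int64(-127), np.int64(91), np.int64(100)), (192, np.int64(-126), np.int64(87), np.int64(101)), (196, np.int64(-126), np.int64(83), np.int64(101))]
285 []
handle [-0.13536715 -0.04753986  0.09010569] [-0.09766704  0.04611379  0.10313335] [-0.12632615 -0.00247682  0.09560209]
[[-0.13384342 -0.04526311]
 [-0.12822433 -0.00156895]
 [-0.12309976  0.04315483]]
[[190.66055681 275.77218307]
 [283.36760727 284.65618483]]
```

Call:
{"name": "jog_arm", "arguments": {"steps": [{"delta_rot":[0,0,0],"linear":[-0.023,-0.0397,0],"grip":0.034},{"delta_rot":[0,0,0],"linear":[-0.023,-0.0397,0],"grip":0.034},{"delta_rot":[0,0,0],"linear":[-0.023,-0.0397,0.02],"grip":0.034},{"delta_rot":[0,0,0],"linear":[0,0,0.04],"grip":0.034},{"delta_rot":[0,0,0],"linear":[0,0,0.04],"grip":0.034},{"delta_rot":[0,0,0],"linear":[0,0,0.03],"grip":0.034},{"delta_rot":[0,0,0],"linear":[0,0,0],"grip":0.034}]}}

```text
t: 3.45
tool_pos: [0.4316, 0.3447, 0.1656]
tool_rot: [3.13, -0.188, -0.013]
contact_force: [-0.3, -1.1, -1.1]
opening: 0.0339
grip_force: 0.0
```

```bash
cat >> h.py <<'E'
A0=np.radians(-6.75);EX=np.array([np.cos(A0),np.sin(A0)]);EY=np.array([-np.sin(A0),np.cos(A0)])
CEN=np.array([.5429,.2465])
def st():
    o=ctrl.get_obs();p=o["tool_pos"];R=Ro.from_rotvec(o["tool_rot"]).as_matrix();q=p[:2]-CEN
    print("t%.1f"%o["t"],"case",np.round([q@EX*1e3,q@EY*1e3,p[2]*1e3],1),"yaw %.2f"%np.degrees(np.arctan2(R[1,0],R[0,0])),"zt",R[:,2].round(4),"F",o["contact_force"].round(1),"op",round(float(o["opening"]),4),"gf",round(float(o["grip_force"]),1),"q",o["q"].round(2));return o,R
E
python3 -c "
from h import *
st()"
```

```text
t3.5 case [-122.1   84.4  165.6] yaw -6.88 zt [-0.0089 -0.0056 -0.9999] F [-0.3 -1.1 -1.1] op 0.0339 gf 0.0 q [ 0.54 -0.06  1.84 -0.    1.38  2.23]
```

Call:
{"name": "jog_arm", "arguments": {"steps": [{"delta_rot":[0,0,0],"linear":[0.002,-0.002,0.025],"grip":0.034},{"delta_rot":[0,0,0],"linear":[0,0,0.025],"grip":0.034},{"delta_rot":[0,0,0],"linear":[0,0,0.02],"grip":0.034},{"delta_rot":[0,0,0],"linear":[0,0,0.015],"grip":0.034},{"delta_rot":[0,0,0],"linear":[0,0,0.013],"grip":0.034},{"delta_rot":[0,0,0],"linear":[0,0,0],"grip":0.034},{"delta_rot":[0,0,0],"linear":[0,0,0],"grip":0.008},{"delta_rot":[0,0,0],"linear":[0,0,0],"grip":0.008},{"delta_rot":[0,0,0],"linear":[0,0,0],"grip":0.008}], "newtons": 25}}

```text
t: 4.35
tool_pos: [0.4367, 0.347, 0.0741]
tool_rot: [3.13, -0.185, -0.0]
contact_force: [-1.8, -10.5, 2.5]
opening: 0.0144
grip_force: 24.3
```

```bash
python3 -c "
from h import *
st()"
```

```text
t4.3 case [-117.3   87.4   74.1] yaw -6.77 zt [-6.0e-04 -6.1e-03 -1.0e+00] F [ -1.8 -10.5   2.5] op 0.0144 gf 24.3 q [ 0.54  0.05  1.89 -0.01  1.2   2.23]
```

Call:
{"name": "jog_arm", "arguments": {"steps": [{"delta_rot":[0,0,0],"linear":[0,0,0.004],"grip":0.008},{"delta_rot":[0,0,0],"linear":[0,-0.006,0],"grip":0.008},{"delta_rot":[0,0,0],"linear":[0,-0.006,0],"grip":0.008},{"delta_rot":[0,0,0],"linear":[0,-0.006,0],"grip":0.008},{"delta_rot":[0,0,0],"linear":[0,-0.006,0],"grip":0.008},{"delta_rot":[0,0,0],"linear":[0,0,0],"grip":0.008}]}}

```text
t: 4.95
tool_pos: [0.4393, 0.3716, 0.0706]
tool_rot: [3.133, -0.188, -0.003]
contact_force: [-3.7, -8.6, 4.7]
opening: 0.0118
grip_force: 25.4
```

```bash
python3 -c "
from h import *
st()"
```

```text
t5.0 case [-117.6  112.    70.6] yaw -6.87 zt [-0.0019 -0.0025 -1.    ] F [-3.7 -8.6  4.7] op 0.0118 gf 25.4 q [ 0.57  0.09  1.85 -0.    1.2   2.26]
```

Call:
{"name": "jog_arm", "arguments": {"steps": [{"delta_rot":[0,0,0],"linear":[0,0.001,0],"grip":0.036},{"delta_rot":[0,0,0],"linear":[0,0,0],"grip":0.036},{"delta_rot":[0,0,0],"linear":[0,0,-0.02],"grip":0.034},{"delta_rot":[0,0,0],"linear":[0,0,-0.04],"grip":0.034},{"delta_rot":[0,0,0],"linear":[0,0,-0.04],"grip":0.034},{"delta_rot":[0,0,-8.2],"linear":[0,0,-0.02],"grip":0.027},{"delta_rot":[0,0,-8.2],"linear":[0,0,0],"grip":0.027},{"delta_rot":[0,0,-8.2],"linear":[0,0,0],"grip":0.027},{"delta_rot":[0,0,-8.2],"linear":[0,0,0],"grip":0.027},{"delta_rot":[0,0,-8.2],"linear":[0,0,0],"grip":0.027}]}}

```text
t: 5.95
tool_pos: [0.4398, 0.373, 0.1908]
tool_rot: [-2.999, -0.933, -0.004]
contact_force: [0.2, -0.3, 0.8]
opening: 0.027
grip_force: 0.0
```

Call:
{"name": "jog_arm", "arguments": {"steps": [{"delta_rot":[0,0,-8.2],"linear":[0,0,0],"grip":0.027},{"delta_rot":[0,0,-8.2],"linear":[0,0,0],"grip":0.027},{"delta_rot":[0,0,-8.2],"linear":[0,0,0],"grip":0.027},{"delta_rot":[0,0,-8.2],"linear":[0,0,0],"grip":0.027},{"delta_rot":[0,0,-8.2],"linear":[0,0,0],"grip":0.027},{"delta_rot":[0,0,-8.1],"linear":[0,0,0],"grip":0.027},{"delta_rot":[0,0,0],"linear":[-0.037,-0.0045,0],"grip":0.027},{"delta_rot":[0,0,0],"linear":[-0.037,-0.0045,0],"grip":0.027},{"delta_rot":[0,0,0],"linear":[-0.037,-0.0045,0],"grip":0.027},{"delta_rot":[0,0,0],"linear":[0,0,0],"grip":0.027}]}}

```text
t: 6.95
tool_pos: [0.4126, 0.2614, 0.1901]
tool_rot: [2.349, 2.085, 0.002]
contact_force: [-0.1, 1.3, -0.5]
opening: 0.0265
grip_force: 0.0
```

```bash
python3 - <<'E'
from h import *
o,R=st();im,d=ctrl.get_image("wrist");cv2.imwrite("pics/w2.png",im[:,:,::-1])
C=cam("wrist",o)
f=lambda x,y,z:np.r_[CEN+EX*x+EY*y,z]
print(proj([f(-.12,.112,.1),f(-.131,.042,.096),f(-.131,-.042,.096)],C))
E
```

```text
t7.0 case [-131.2   -0.5  190.1] yaw 83.18 zt [ 1.7e-03 -1.0e-04 -1.0e+00] F [-0.1  1.3 -0.5] op 0.0265 gf 0.0 q [ 0.41 -0.26  1.97 -0.    1.43  0.53]
[[333.66220529  49.53939899]
 [313.75406428 176.9004885 ]
 [314.05981126 301.86541553]]
```

View pics/w2.png

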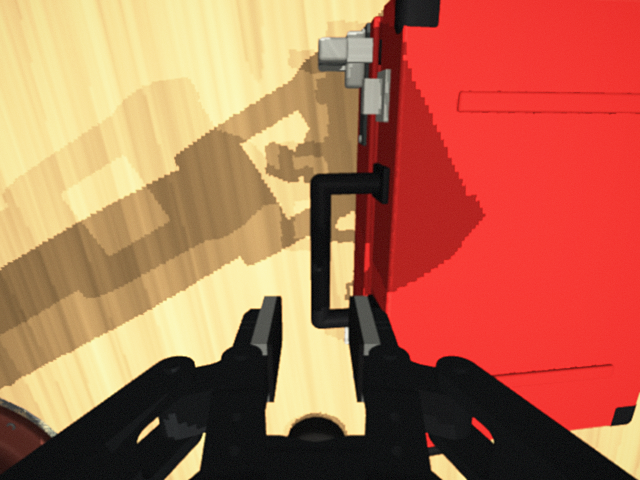

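The picture shows the tab slid aside (332,50), clear of the tongue (375,97). The handle bar is centred at column 320, rows 180–325, about 3 mm nearer the case than predicted.

Call:
{"name": "jog_arm", "arguments": {"steps": [{"delta_rot":[0,0,0],"linear":[0,0.0027,0.03],"grip":0.028},{"delta_rot":[0,0,0],"linear":[0,0,0.03],"grip":0.028},{"delta_rot":[0,0,0],"linear":[0,0,0.02],"grip":0.028},{"delta_rot":[0,0,0],"linear":[0,0,0.013],"grip":0.028},{"delta_rot":[0,0,0],"linear":[0,0,0.013],"grip":0.028},{"delta_rot":[0,0,0],"linear":[0,0,0.013],"grip":0.028},{"delta_rot":[0,0,0],"linear":[0,0,0],"grip":0.028}]}}

```text
t: 7.7
tool_pos: [0.4148, 0.2631, 0.0687]
tool_rot: [-2.346, -2.088, 0.004]
contact_force: [0.6, 0.3, 0.1]
opening: 0.028
grip_force: 0.0
```

```bash
python3 -c "
from h import *
st()"
```

```text
t7.7 case [-129.2    1.4   68.7] yaw 83.34 zt [-0.0023 -0.0011 -1.    ] F [0.6 0.3 0.1] op 0.028 gf 0.0 q [ 0.41 -0.11  2.05 -0.    1.2   0.53]
```

Call:
{"name": "jog_arm", "arguments": {"steps": [{"delta_rot":[0,0,0],"linear":[0,0,0],"grip":0.008},{"delta_rot":[0,0,0],"linear":[0,0,0],"grip":0.008},{"delta_rot":[0,0,0],"linear":[0,0,0],"grip":0.008}], "newtons": 30}}

```text
t: 8.0
tool_pos: [0.412, 0.2638, 0.0701]
tool_rot: [-2.342, -2.084, 0.011]
contact_force: [-13.9, 1.6, 5.5]
opening: 0.0111
grip_force: 29.2
```

Call:
{"name": "jog_arm", "arguments": {"steps": [{"delta_rot":[0,0,0],"linear":[0,0.0015,-0.0114],"grip":0.008},{"delta_rot":[0,0,0],"linear":[0,0.0015,-0.0114],"grip":0.008},{"delta_rot":[0,0,0],"linear":[0,0.0026,-0.0112],"grip":0.008},{"delta_rot":[0,0,0],"linear":[0,0.0026,-0.0112],"grip":0.008}]}}

```text
t: 8.4
tool_pos: [0.4194, 0.2629, 0.1143]
tool_rot: [-2.341, -2.083, 0.012]
contact_force: [-10.2, 3.1, -1.0]
opening: 0.011
grip_force: 29.3
```

```bash
python3 -c "
from h import *
st()"
```

```text
t8.4 case [-124.5    1.8  114.3] yaw 83.33 zt [-1.100e-02  7.000e-04 -9.999e-01] F [-10.2   3.1  -1. ] op 0.011 gf 29.3 q [ 0.41 -0.15  2.01  0.01  1.29  0.52]
```

Call:
{"name": "jog_arm", "arguments": {"steps": [{"delta_rot":[0,0,0],"linear":[0,0.005,-0.0217],"grip":0.008},{"delta_rot":[0,0,0],"linear":[0,0.0095,-0.0209],"grip":0.008},{"delta_rot":[0,0,0],"linear":[0,0.0116,-0.0198],"grip":0.008},{"delta_rot":[0,0,0],"linear":[0,0.0135,-0.0186],"grip":0.008},{"delta_rot":[0,0,0],"linear":[0,0.0153,-0.0171],"grip":0.008},{"delta_rot":[0,0,0],"linear":[0,0.0169,-0.0155],"grip":0.008}]}}

```text
t: 9.0
tool_pos: [0.4924, 0.2544, 0.2322]
tool_rot: [-2.342, -2.086, 0.008]
contact_force: [-12.6, -1.1, 10.3]
opening: 0.0108
grip_force: 29.4
```

```bash
python3 -c "
from h import *
st()"
```

```text
t9.0 case [-51.1   1.9 232.2] yaw 83.39 zt [-7.5e-03  4.0e-04 -1.0e+00] F [-12.6  -1.1  10.3] op 0.0108 gf 29.4 q [ 0.34 -0.11  1.77  0.    1.49  0.46]
```

Call:
{"name": "jog_arm", "arguments": {"steps": [{"delta_rot":[0,0,0],"linear":[0,0.0184,-0.013],"grip":0.008},{"delta_rot":[0,0,0],"linear":[0,0.0197,-0.0115],"grip":0.008},{"delta_rot":[0,0,0],"linear":[0,0.0208,-0.0095],"grip":0.008},{"delta_rot":[0,0,0],"linear":[0,0.0216,-0.0075],"grip":0.008},{"delta_rot":[0,0,0],"linear":[0,0.0223,-0.0055],"grip":0.008},{"delta_rot":[0,0,0],"linear":[0,0.0227,-0.0033],"grip":0.008}]}}

```text
t: 9.6
tool_pos: [0.6206, 0.2394, 0.2827]
tool_rot: [2.347, 2.088, 0.003]
contact_force: [-2.6, 0.5, 2.8]
opening: 0.0105
grip_force: 31.0
```

```bash
python3 -c "
from h import *
st()"
```

```text
t9.6 case [ 78.    2.1 282.7] yaw 83.32 zt [ 1.9e-03  7.0e-04 -1.0e+00] F [-2.6  0.5  2.8] op 0.0105 gf 31.0 q [0.26 0.12 1.46 0.   1.56 0.37]
```

Call:
{"name": "jog_arm", "arguments": {"steps": [{"delta_rot":[0,0,0],"linear":[0,0.0229,-0.001],"grip":0.008},{"delta_rot":[0,0,0],"linear":[0,0.0229,0.0013],"grip":0.008},{"delta_rot":[0,0,0],"linear":[0,0.0227,0.0036],"grip":0.008},{"delta_rot":[0,0,0],"linear":[0,0.012,0.003],"grip":0.008},{"delta_rot":[0,0,0],"linear":[0,0,0],"grip":0.008}]}}

```text
t: 10.1
tool_pos: [0.7023, 0.2298, 0.2746]
tool_rot: [2.346, 2.085, 0.008]
contact_force: [3.1, -0.4, 4.3]
opening: 0.0108
grip_force: 31.2
```

```bash
python3 -c "
from h import *
st()"
```

```text
t10.1 case [160.2   2.1 274.6] yaw 83.27 zt [ 5.8e-03  9.0e-04 -1.0e+00] F [ 3.1 -0.4  4.3] op 0.0108 gf 31.2 q [ 0.22  0.29  1.27 -0.    1.57  0.33]
```

Call:
{"name": "jog_arm", "arguments": {"steps": [{"delta_rot":[0,0,0],"linear":[0,0,0],"grip":0.04},{"delta_rot":[0,0,0],"linear":[0,0,0],"grip":0.04},{"delta_rot":[0,0,0],"linear":[0,0,-0.02],"grip":0.04},{"delta_rot":[0,0,0],"linear":[0,0,-0.03],"grip":0.04},{"delta_rot":[0,0,7.92],"linear":[0,0,-0.02],"grip":0.04},{"delta_rot":[0,0,7.92],"linear":[0,0,0],"grip":0.04},{"delta_rot":[0,0,7.92],"linear":[0,0,0],"grip":0.04},{"delta_rot":[0,0,7.92],"linear":[0,0,0],"grip":0.04},{"delta_rot":[0,0,7.92],"linear":[0,0,0],"grip":0.04},{"delta_rot":[0,0,7.92],"linear":[0,0,0],"grip":0.04}]}}

```text
t: 11.1
tool_pos: [0.6988, 0.2302, 0.3419]
tool_rot: [-2.992, -0.958, 0.002]
contact_force: [0.2, -0.4, -0.1]
opening: 0.0399
grip_force: 0.0
```

Call:
{"name": "jog_arm", "arguments": {"steps": [{"delta_rot":[0,0,7.92],"linear":[0,0,0],"grip":0.04},{"delta_rot":[0,0,7.92],"linear":[0,0,0],"grip":0.04},{"delta_rot":[0,0,7.92],"linear":[0,0,0],"grip":0.04},{"delta_rot":[0,0,7.92],"linear":[0,0,0],"grip":0.04},{"delta_rot":[0,0,7.92],"linear":[0,0,0],"grip":0.04},{"delta_rot":[0,0,7.92],"linear":[0,0,0],"grip":0.04},{"delta_rot":[0,0,0],"linear":[-0.0074,0.042,0],"grip":0.04},{"delta_rot":[0,0,0],"linear":[-0.0074,0.042,0],"grip":0.04},{"delta_rot":[0,0,0],"linear":[-0.0074,0.042,0],"grip":0.04},{"delta_rot":[0,0,0],"linear":[-0.0074,0.042,0],"grip":0.04}]}}

```text
t: 12.1
tool_pos: [0.635, 0.0706, 0.3419]
tool_rot: [3.125, -0.319, -0.002]
contact_force: [0.8, -0.2, -0.2]
opening: 0.0401
grip_force: 0.0
```

Call:
{"name": "jog_arm", "arguments": {"steps": [{"delta_rot":[0,0,0],"linear":[-0.0074,0.042,0],"grip":0.04},{"delta_rot":[0,0,0],"linear":[-0.0074,0.042,0],"grip":0.04},{"delta_rot":[0,0,0],"linear":[-0.0074,0.042,0],"grip":0.04},{"delta_rot":[0,0,0],"linear":[-0.0074,0.042,0],"grip":0.04},{"delta_rot":[0,0,0],"linear":[-0.0074,0.042,0],"grip":0.04},{"delta_rot":[0,0,0],"linear":[-0.0074,0.042,0.02],"grip":0.04},{"delta_rot":[0,0,0],"linear":[-0.0074,0.042,0.02],"grip":0.04},{"delta_rot":[0,0,0],"linear":[-0.0074,0.042,0.02],"grip":0.04},{"delta_rot":[0,0,0],"linear":[0,0,0],"grip":0.04},{"delta_rot":[0,0,0],"linear":[0,0,0],"grip":0.04}]}}

```text
t: 13.1
tool_pos: [0.5094, -0.2453, 0.2815]
tool_rot: [-3.123, 0.323, 0.003]
contact_force: [0.7, -0.3, 0.3]
opening: 0.0401
grip_force: 0.0
```

```bash
python3 - <<'E'
from h import *
o,R=st();print(o["tool_pos"]);im,d=ctrl.get_image("wrist");cv2.imwrite("pics/w3.png",im[:,:,::-1]);C=cam("wrist",o)
np.savez("w3.npz",im=im,d=d,p=o["tool_pos"],r=o["tool_rot"])
im2,d2=ctrl.get_image("top");np.savez("top1.npz",im=im2,d=d2);cv2.imwrite("pics/top1.png",im2[:,:,::-1])
X=cloud(d,C);print(proj([[.5623,-.2543,.067]],C))
m=((X[...,2]>.02)&(X[...,2]<.085)&(np.hypot(X[...,0]-.5623,X[...,1]+.2543)<.15)).astype(np.uint8)
n,l,s,_=cv2.connectedComponentsWithStats(m);m=(l==1+np.argmax(s[1:,4])).astype(np.uint8)
c=max(cv2.findContours(m,cv2.RETR_EXTERNAL,cv2.CHAIN_APPROX_NONE)[0],key=cv2.contourArea).reshape(-1,2)
print("rim",rect(onplane(c,.047,C)))
b=(m>0)&(X[...,2]>.058)
P=X[b];print("bar",b.sum(),np.percentile(P[:,2],[10,50,90]))
n,l,s,_=cv2.connectedComponentsWithStats(b.astype(np.uint8));k=(l==1+np.argmax(s[1:,4])).astype(np.uint8)
c=max(cv2.findContours(k,cv2.RETR_EXTERNAL,cv2.CHAIN_APPROX_NONE)[0],key=cv2.contourArea).reshape(-1,2)
print("bar",rect(onplane(c,.067,C)))
E
```

```text
t13.1 case [  24.6 -492.3  281.5] yaw -11.81 zt [-0.0015  0.0016 -1.    ] F [ 0.7 -0.3  0.3] op 0.0401 gf 0.0 q [-0.58 -0.11  1.69  0.    1.56  1.2 ]
[ 0.50941766 -0.2452926   0.28148916]
[[314.26718872 142.55726213]]
rim (array([ 568.9, -256.9]), array([220.2, 149.3]), 78.18)
bar 1701 [0.06559728 0.06714748 0.06833042]
bar (array([ 568.2, -257.6]), array([  9.8, 128.7]), 78.0)
```

View pics/w3.png

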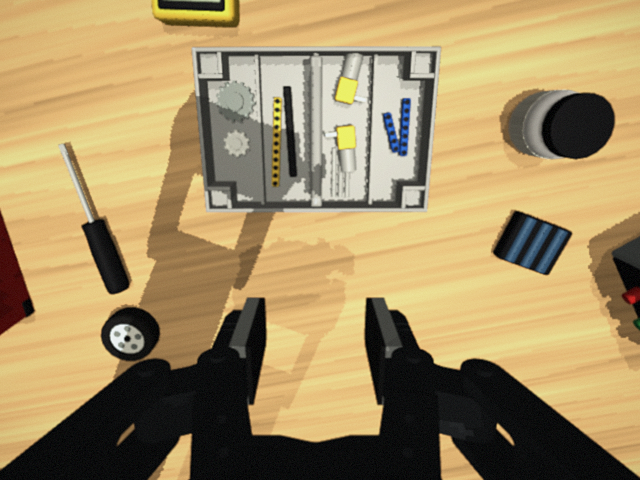

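View pics/top1.png

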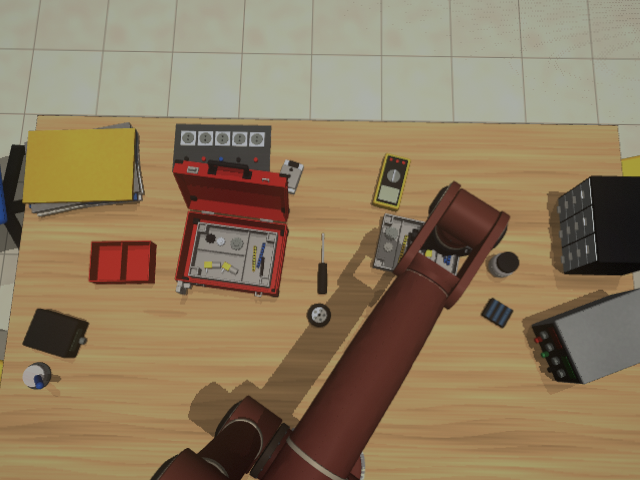

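The wrist view shows the tray with its bar at about (315,130). Nothing tall stands by the bar, and the nearest part is the motor at (345,135). The top view shows the lid standing open and the lower tray inside the case at about (231,250).

```bash
python3 - <<'E'
from h import *
z=np.load("w3.npz");o=dict(tool_pos=z["p"],tool_rot=z["r"]);C=cam("wrist",o);X=cloud(z["d"],C)
a=np.radians(-11.9);e=np.array([np.cos(a),np.sin(a)]);f=np.array([-np.sin(a),np.cos(a)])
q=X[...,:2]-[.5682,-.2574];u=q@e*1e3;v=q@f*1e3
for lo in range(-40,40,5):
    m=(abs(u)<14)&(v>=lo)&(v<lo+5);print(lo,np.percentile(X[m][:,2]*1e3,[5,50,95]).round() if m.any() else None)
z=np.load("top1.npz");C=cam("top");X=cloud(z["d"],C);hsv=cv2.cvtColor(z["im"],cv2.COLOR_RGB2HSV)
q=X[...,:2]-CEN;u=q@EX;v=q@EY
m=((abs(u)<.091)&(abs(v)<.131)&(X[...,2]>.015)&(X[...,2]<.06)&(hsv[...,1]<110)).astype(np.uint8)
m=cv2.morphologyEx(m,cv2.MORPH_OPEN,np.ones((3,3)))
n,l,s,_=cv2.connectedComponentsWithStats(m);m=(l==1+np.argmax(s[1:,4])).astype(np.uint8)
c=max(cv2.findContours(m,cv2.RETR_EXTERNAL,cv2.CHAIN_APPROX_NONE)[0],key=cv2.contourArea).reshape(-1,2)
P=onplane(c,.044,C);print(rect(P),np.median(X[m>0][:,2]));Q=P[:,:2]-CEN
print("low tray in case",(Q@EX).min(),(Q@EX).max(),(Q@EY).min(),(Q@EY).max())
# same-camera offset for tray on the bench before (bias of top cam): 
E
```

```text
-40 [14. 17. 33.]
-35 [15. 32. 34.]
-30 [15. 32. 33.]
-25 [15. 31. 33.]
-20 [14. 16. 28.]
-15 [14. 16. 28.]
-10 [14. 16. 64.]
-5 [65. 67. 68.]
0 [65. 67. 69.]
5 [14. 16. 17.]
10 [14. 16. 17.]
15 [14. 15. 17.]
20 [15. 23. 26.]
25 [23. 25. 26.]
30 [14. 16. 22.]
35 [16. 25. 26.]
(array([547.1, 325.9]), array([ 61.1, 153.4]), 83.33) 0.03704319714627902
low tray in case -0.08187201753389178 0.07154900997282587 0.048847126390562295 0.1099330614663964
```

Call:
{"name": "jog_arm", "arguments": {"steps": [{"delta_rot":[0,0,0],"linear":[0.02,0,0.03],"grip":0.03},{"delta_rot":[0,0,0],"linear":[0.02,0,0.04],"grip":0.03},{"delta_rot":[0,0,0],"linear":[0.02,0,0.04],"grip":0.03},{"delta_rot":[0,0,0],"linear":[0,0,0.04],"grip":0.03},{"delta_rot":[0,0,0],"linear":[0,0,0],"grip":0.03}], "newtons": 60}}

```text
t: 13.7
tool_pos: [0.5666, -0.2538, 0.126]
tool_rot: [-3.12, 0.316, 0.017]
contact_force: [-0.9, 0.0, -1.2]
opening: 0.0298
grip_force: 0.0
```

```bash
python3 -c "
from h import *
o,R=st();print(o['tool_pos'])"
```

```text
t13.7 case [  82.3 -494.   126. ] yaw -11.56 zt [-0.0101  0.0063 -0.9999] F [-0.9  0.  -1.2] op 0.0298 gf 0.0 q [-0.54  0.14  1.71  0.    1.31  1.23]
[ 0.56655367 -0.25379175  0.1260155 ]
```

Call:
{"name": "jog_arm", "arguments": {"steps": [{"delta_rot":[0,0,0],"linear":[0.001,0.002,0.025],"grip":0.03},{"delta_rot":[0,0,0],"linear":[0,0,0.025],"grip":0.03},{"delta_rot":[0,0,0],"linear":[0,0,0.015],"grip":0.03},{"delta_rot":[0,0,0],"linear":[0,0,0.01],"grip":0.03},{"delta_rot":[0,0,0],"linear":[0,0,0.005],"grip":0.03},{"delta_rot":[0,0,0],"linear":[0,0,0],"grip":0.03},{"delta_rot":[0,0,0],"linear":[0,0,0],"grip":0.03}]}}

```text
t: 14.4
tool_pos: [0.5704, -0.2602, 0.0538]
tool_rot: [3.124, -0.321, 0.003]
contact_force: [0.3, 0.5, 0.3]
opening: 0.0302
grip_force: 0.0
```

```bash
python3 -c "
from h import *
o,R=st();print(o['tool_pos'])"
```

```text
t14.4 case [  86.9 -499.9   53.8] yaw -11.72 zt [ 0.0016 -0.001  -1.    ] F [0.3 0.5 0.3] op 0.0302 gf 0.0 q [-0.55  0.22  1.74  0.    1.18  1.23]
[ 0.57040794 -0.26015914  0.05382742]
```

Call:
{"name": "jog_arm", "arguments": {"steps": [{"delta_rot":[0,0,0.2],"linear":[-0.0025,-0.0023,0.006],"grip":0.03},{"delta_rot":[0,0,0],"linear":[0,0,0.006],"grip":0.03},{"delta_rot":[0,0,0],"linear":[0,0,0],"grip":0.03},{"delta_rot":[0,0,0],"linear":[0,0,0],"grip":0.004},{"delta_rot":[0,0,0],"linear":[0,0,0],"grip":0.004},{"delta_rot":[0,0,0],"linear":[0,0,0],"grip":0.004},{"delta_rot":[0,0,0],"linear":[0,0,0],"grip":0.004},{"delta_rot":[0,0,0],"linear":[0,0,0],"grip":0.004}], "newtons": 80}}

```text
t: 15.2
tool_pos: [0.5677, -0.257, 0.0406]
tool_rot: [3.125, -0.326, 0.0]
contact_force: [0.0, 0.2, 0.2]
opening: 0.0088
grip_force: 78.4
```

```bash
python3 -c "
from h import *
o,R=st();print(o['tool_pos'])"
```

```text
t15.2 case [  83.8 -497.1   40.6] yaw -11.92 zt [ 1.e-04 -1.e-04 -1.e+00] F [0.  0.2 0.2] op 0.0088 gf 78.4 q [-0.54  0.23  1.75  0.    1.16  1.23]
[ 0.56773838 -0.25701784  0.04061109]
```

Call:
{"name": "jog_arm", "arguments": {"steps": [{"delta_rot":[0,0,0],"linear":[0,0,-0.01],"grip":0.004},{"delta_rot":[0,0,0],"linear":[0,0,-0.02],"grip":0.004},{"delta_rot":[0,0,0],"linear":[0,0,-0.035],"grip":0.004},{"delta_rot":[0,0,0],"linear":[0,0,-0.04],"grip":0.004},{"delta_rot":[0,0,0],"linear":[0,0,-0.04],"grip":0.004},{"delta_rot":[0,0,-1.7],"linear":[0,0,-0.03],"grip":0.004},{"delta_rot":[0,0,-2.0],"linear":[0,0,-0.015],"grip":0.004},{"delta_rot":[0,0,-1.5],"linear":[0,0,0],"grip":0.004},{"delta_rot":[0,0,0],"linear":[0,0,0],"grip":0.004}]}}

```text
t: 16.1
tool_pos: [0.5672, -0.2567, 0.2298]
tool_rot: [-3.136, 0.184, 0.002]
contact_force: [-0.6, 0.6, -3.5]
opening: 0.0084
grip_force: 78.2
```

```bash
python3 -c "
from h import *
o,R=st();print(o['tool_pos'])"
```

```text
t16.1 case [  83.3 -496.9  229.8] yaw -6.72 zt [-9.e-04  6.e-04 -1.e+00] F [-0.6  0.6 -3.5] op 0.0084 gf 78.2 q [-0.54  0.05  1.62 -0.    1.47  1.14]
[ 0.56723171 -0.25673107  0.22975781]
```

Call:
{"name": "jog_arm", "arguments": {"steps": [{"delta_rot":[0,0,0],"linear":[-0.01,-0.01,0],"grip":0.004},{"delta_rot":[0,0,0],"linear":[-0.018,-0.022,0],"grip":0.004},{"delta_rot":[0,0,0],"linear":[-0.02,-0.032,0],"grip":0.004},{"delta_rot":[0,0,0],"linear":[-0.02,-0.035,0],"grip":0.004},{"delta_rot":[0,0,0],"linear":[-0.0163,-0.035,0],"grip":0.004},{"delta_rot":[0,0,0],"linear":[0,-0.035,0],"grip":0.004},{"delta_rot":[0,0,0],"linear":[0,-0.035,0],"grip":0.004},{"delta_rot":[0,0,0],"linear":[0,-0.035,0],"grip":0.004},{"delta_rot":[0,0,0],"linear":[0,-0.035,0],"grip":0.004},{"delta_rot":[0,0,0],"linear":[0,-0.035,0],"grip":0.004}]}}

```text
t: 17.1
tool_pos: [0.5187, 0.0612, 0.2278]
tool_rot: [3.136, -0.185, -0.007]
contact_force: [1.0, -0.8, -3.5]
opening: 0.0083
grip_force: 78.3
```

Call:
{"name": "jog_arm", "arguments": {"steps": [{"delta_rot":[0,0,0],"linear":[0,-0.035,0],"grip":0.004},{"delta_rot":[0,0,0],"linear":[0,-0.035,0],"grip":0.004},{"delta_rot":[0,0,0],"linear":[0,-0.035,0],"grip":0.004},{"delta_rot":[0,0,0],"linear":[0,-0.033,0],"grip":0.004},{"delta_rot":[0,0,0],"linear":[0,-0.025,0],"grip":0.004},{"delta_rot":[0,0,0],"linear":[0,-0.017,0],"grip":0.004},{"delta_rot":[0,0,0],"linear":[0,-0.008,0],"grip":0.004},{"delta_rot":[0,0,0],"linear":[0,0,0],"grip":0.004},{"delta_rot":[0,0,0],"linear":[0,0,0],"grip":0.004}]}}

```text
t: 18.0
tool_pos: [0.542, 0.2456, 0.23]
tool_rot: [3.135, -0.185, -0.001]
contact_force: [0.2, 0.2, -3.7]
opening: 0.0084
grip_force: 78.3
```

```bash
python3 - <<'E'
from h import *
o,R=st();im,d=ctrl.get_image("wrist");cv2.imwrite("pics/w4.png",im[:,:,::-1]);C=cam("wrist",o)
np.savez("w4.npz",im=im,d=d,p=o["tool_pos"],r=o["tool_rot"])
X=cloud(d,C);q=X[...,:2]-CEN;u=q@EX*1e3;v=q@EY*1e3;z=X[...,2]*1e3
rz=o["tool_pos"][2]-.0406+.047
T=(abs(z-rz*1e3)<10)&(d>0)
for nm,m in dict(left=T&(v>60),right=T&(v<-60),).items():
    if m.any(): print(nm,m.sum(),"z",np.median(z[m]),"u",np.percentile(u[m],[1,99]).round(1),"v",np.percentile(v[m],[1,99]).round(1))
W=(abs(z-72)<8)&(abs(u)<105)&(abs(v)<150)
print("wall",W.sum(),np.percentile(u[W],[1,99]).round(1) if W.any() else 0,np.percentile(v[W],[1,99]).round(1) if W.any() else 0)
E
```

```text
t18.0 case [ -0.8  -1.  230. ] yaw -6.77 zt [-9.e-04 -9.e-04 -1.e+00] F [ 0.2  0.2 -3.7] op 0.0084 gf 78.3 q [ 0.3  -0.02  1.68 -0.    1.47  1.99]
left 12403 z 235.7141402980578 u [-50.2  74.8] v [ 63.3 109.3]
right 12419 z 235.56725978153537 u [-50.4  74.9] v [-109.9  -63.4]
wall 6873 [ 74.6 104.8] [-132.9  132.4]
```

View pics/w4.png

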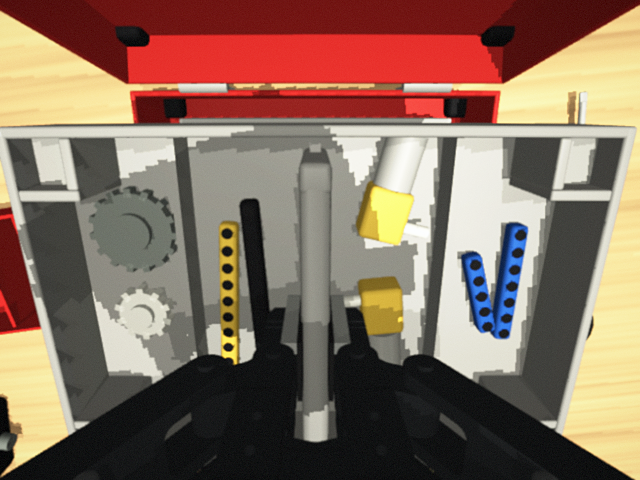

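The tray is level and centred over the case. Its far rim runs along row 130, columns 0–632, and the hinge wall is visible behind it at row 105. Next I lower it.

Call:
{"name": "jog_arm", "arguments": {"steps": [{"delta_rot":[0,0,0],"linear":[0,-0.0005,0.015],"grip":0.004},{"delta_rot":[0,0,0],"linear":[0,0,0.025],"grip":0.004},{"delta_rot":[0,0,0],"linear":[0,0,0.03],"grip":0.004},{"delta_rot":[0,0,0],"linear":[0,0,0.025],"grip":0.004},{"delta_rot":[0,0,0],"linear":[0,0,0.02],"grip":0.004},{"delta_rot":[0,0,0],"linear":[0,0,0.01],"grip":0.004},{"delta_rot":[0,0,0],"linear":[0,0,0.005],"grip":0.004},{"delta_rot":[0,0,0],"linear":[0,0,0],"grip":0.004},{"delta_rot":[0,0,0],"linear":[0,0,0],"grip":0.004}]}}

```text
t: 18.95
tool_pos: [0.543, 0.2471, 0.1018]
tool_rot: [-3.135, 0.184, -0.003]
contact_force: [0.6, -0.3, -3.8]
opening: 0.0086
grip_force: 78.3
```

```bash
python3 -c "
from h import *
o,R=st()"
```

```text
t18.9 case [1.000e-01 6.000e-01 1.018e+02] yaw -6.73 zt [ 2.e-03  7.e-04 -1.e+00] F [ 0.6 -0.3 -3.8] op 0.0086 gf 78.3 q [0.3  0.1  1.79 0.   1.25 1.99]
```

Call:
{"name": "jog_arm", "arguments": {"steps": [{"delta_rot":[0,0,0],"linear":[-0.0006,0.0012,0.005],"grip":0.004},{"delta_rot":[0,0,0],"linear":[0,0,0.005],"grip":0.004},{"delta_rot":[0,0,0],"linear":[0,0,0.004],"grip":0.004},{"delta_rot":[0,0,0],"linear":[0,0,0.003],"grip":0.004},{"delta_rot":[0,0,0],"linear":[0,0,0.003],"grip":0.004},{"delta_rot":[0,0,0],"linear":[0,0,0.003],"grip":0.004},{"delta_rot":[0,0,0],"linear":[0,0,0],"grip":0.004}]}}

```text
t: 19.65
tool_pos: [0.5411, 0.2457, 0.0768]
tool_rot: [3.136, -0.184, -0.002]
contact_force: [0.8, 0.3, -2.6]
opening: 0.0085
grip_force: 78.3
```

```bash
python3 -c "
from h import *
o,R=st();print(o['wrist_torque'])"
```

```text
t19.6 case [-1.7 -1.  76.8] yaw -6.72 zt [-1.1e-03 -3.0e-04 -1.0e+00] F [ 0.8  0.3 -2.6] op 0.0085 gf 78.3 q [0.3  0.12 1.81 0.   1.21 1.99]
[ 0.03092861 -0.0444241  -0.02105652]
```

Call:
{"name": "jog_arm", "arguments": {"steps": [{"delta_rot":[0,0,0],"linear":[0.0008,0,0.0015],"grip":0.004},{"delta_rot":[0,0,0],"linear":[0,0,0.0015],"grip":0.004},{"delta_rot":[0,0,0],"linear":[0,0,0.0015],"grip":0.004},{"delta_rot":[0,0,0],"linear":[0,0,0],"grip":0.004},{"delta_rot":[0,0,0],"linear":[0,0,0],"grip":0.004}]}}

```text
t: 20.15
tool_pos: [0.5422, 0.2458, 0.073]
tool_rot: [3.136, -0.184, -0.0]
contact_force: [0.6, -0.3, -3.3]
opening: 0.0087
grip_force: 78.3
```

```bash
python3 -c "
from h import *
o,R=st();print(o['wrist_torque'])"
```

```text
t20.1 case [-0.6 -0.8 73. ] yaw -6.72 zt [-1.e-04 -0.e+00 -1.e+00] F [ 0.6 -0.3 -3.3] op 0.0087 gf 78.3 q [0.3  0.13 1.81 0.   1.2  1.99]
[-0.00293266 -0.03096817  0.05793706]
```

Almost home, with the tray's weight still hanging on the gripper. I'll lower it the last bit until contact.

Call:
{"name": "jog_arm", "arguments": {"steps": [{"delta_rot":[0,0,0],"linear":[0,0,0.001],"grip":0.004},{"delta_rot":[0,0,0],"linear":[0,0,0.001],"grip":0.004},{"delta_rot":[0,0,0],"linear":[0,0,0],"grip":0.004},{"delta_rot":[0,0,0],"linear":[0,0,0],"grip":0.004}]}}

```text
t: 20.55
tool_pos: [0.5425, 0.2458, 0.0726]
tool_rot: [3.136, -0.184, 0.0]
contact_force: [-5.0, -1.8, 4.8]
opening: 0.0086
grip_force: 79.7
```

```bash
python3 -c "
from h import *
o,R=st();print(o['wrist_torque'])"
```

```text
t20.6 case [-0.3 -0.7 72.6] yaw -6.71 zt [ 1.e-04 -1.e-04 -1.e+00] F [-5.  -1.8  4.8] op 0.0086 gf 79.7 q [ 0.3   0.13  1.81 -0.    1.2   1.99]
[-0.3258027   0.73579775  0.00252501]
```

Call:
{"name": "jog_arm", "arguments": {"steps": [{"delta_rot":[0,0,0],"linear":[0,0,0],"grip":0.03},{"delta_rot":[0,0,0],"linear":[0,0,0],"grip":0.03},{"delta_rot":[0,0,0],"linear":[0,0,0],"grip":0.03},{"delta_rot":[0,0,0],"linear":[0,0,-0.015],"grip":0.03},{"delta_rot":[0,0,0],"linear":[0,0,-0.03],"grip":0.03},{"delta_rot":[0,0,0],"linear":[0,0,-0.04],"grip":0.03},{"delta_rot":[0,0,0],"linear":[0,0,-0.05],"grip":0.03},{"delta_rot":[0,0,0],"linear":[-0.02,0,-0.05],"grip":0.03},{"delta_rot":[0,0,0],"linear":[-0.04,0,-0.04],"grip":0.03},{"delta_rot":[0,0,0],"linear":[0,0,0],"grip":0.03}]}}

```text
t: 21.55
tool_pos: [0.4892, 0.2537, 0.2977]
tool_rot: [-3.13, 0.181, -0.02]
contact_force: [0.4, 0.7, 0.6]
opening: 0.0298
grip_force: 0.0
```

```bash
python3 - <<'E'
from h import *
o,R=st();im,d=ctrl.get_image("wrist");cv2.imwrite("pics/w5.png",im[:,:,::-1]);C=cam("wrist",o)
X=cloud(d,C);q=X[...,:2]-CEN;u=q@EX*1e3;v=q@EY*1e3;z=X[...,2]*1e3
b=(abs(v)<4)&(abs(u)<55)&(z>80)&(z<110);k=np.polyfit(u[b],z[b],1);print("bar top z",np.median(z[b]),"slope deg",np.degrees(np.arctan(k[0])),"exp 99")
for su in(-1,1):
  for sv in(-1,1):
    m=(abs(u*su-72)<6)&(abs(v*sv-107)<6)&(abs(z-79)<8);print(su,sv,m.sum(),np.median(z[m]) if m.any() else None,"exp 79")
E
```

```text
t21.6 case [-54.2   0.8 297.7] yaw -6.62 zt [ 0.0133  0.0055 -0.9999] F [0.4 0.7 0.6] op 0.0298 gf 0.0 q [ 0.34 -0.16  1.71  0.    1.58  2.03]
bar top z 99.36970840168729 slope deg 0.19718942194022507 exp 99
-1 -1 72 79.06860906639844 exp 79
-1 1 69 79.13897318892232 exp 79
1 -1 113 78.8364380885856 exp 79
1 1 112 79.32521054052506 exp 79
```

View pics/w5.png

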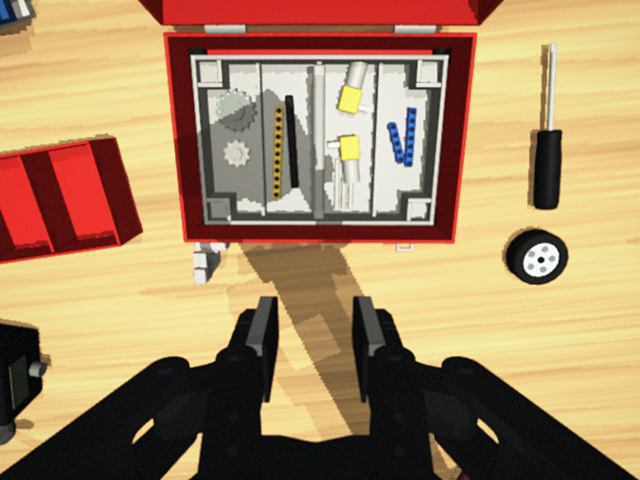

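The tray sits level in the case at (320,140). All four rim corners are at 79 mm, as they should be with the lugs home. The lid is open at the top of the picture, the catch is aside at (203,262), and the gripper is clear.

```bash
python3 -c "
from station import ctrl
print(ctrl.finish_job())"
```

```text
the job is handed in; nothing more can be done
None
```

The job is handed in at about 22 s of the 72 s allowed: the tray is home with all four corners level at the expected height, the lid stands open, the catch is slid aside, and the robot never went near the bystanders.

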